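Shut the gate of the specimen rack

ROBOT

A 6-joint arm with a two-finger parallel gripper is mounted at the origin on a cart in front of the work surface, level with it; the furniture and walls round the work are solid. World frame = base frame: x ahead of the robot, y to its left, z up, the work surface at z = 0. Lengths are in mm, angles in rad, forces in N, time in s.
With the tool pointing down it reaches from about 275 to 1000 mm from the base axis. Payload 8.4 kg.
Tool frame: the origin (TCP) lies at the very end of the fingers, on their centre line; the grasp point (between the pads) lies 19 mm behind it; z points along the fingers, y is the line along which they close (so a half turn about z gives the same grasp; the last joint's range is limited). The gripper opens to 85 mm and grips with 20 to 120 N. Pads are 22 mm wide; open, the fingers measure 114 mm over their backs; the gripper's body (76 mm by 85 mm) begins 54 mm behind the grasp point. The pads swing forward as they close: fully open they stand 13 mm farther back than shut.
Start: joints at [-1.164, 0.353, 1.633, -0, 1.155, -0.002], TCP at [248.442, -573.502, 231.281] pointing down, gripper open.
Joint ranges: [-2.63, 2.63], [-0.92, 2.1], [0.06, 2.66], [-1.3, 4.44], [0, 2.69], [-3.02, 3.02]. Speed limits (rad/s): [2.22, 2.22, 2.79, 3.14, 3.14, 3.14].

INTERFACE

Orientations are given as [roll, pitch, yaw] about the fixed x, y, z axes, in that order (R = Rz(yaw) Ry(pitch) Rx(roll)).
In Python, from rig import sensors, grab_frame, camera_params, order gives the robot as it stands. The module is installed in compiled form; this text tells all that it offers.
- The arm moves only by the tool move_arm, never from a script. Its argument "motion" is a list of rows, each a list of 7 numbers: the turn, a rotation vector about the tool's x, y, z in parts of the range, where 1.0 means pi rad, then the shift along the tool's x, y, z in parts of the range, where 1.0 means 40 cm, then the finger opening in m, from 0 to 0.0854. A call has 1 to 8 rows; each row is the pose to reach, as a shift and turn from the pose commanded when the call began, along the tool's axes at that moment; what a row does not reach only later rows make up. A row lasts 1/8 s, in which the tool goes at most 62.5 mm and 10.7 degrees, less where a joint would pass 70% of its speed; a pose out of reach is approached as far as the arm can. Shift and turn numbers lie between -1 and 1, and a call with a number outside is refused. A call with a gripper value outside its range is refused whole. The fingers move at their own pace and stop on an object; "grip_force" is the grip in N (left out, the last holds). Time passes only in rows, so rows that repeat a pose let the fingers close. It gives the time, the measured TCP pose, the force, the opening and the grip force at its end, in the units of the state.
- sensors.sense(): the state, without advancing time (a new reading comes with each control period).
- grab_frame(name): name is "side" or "top"; returns (picture, depth): 480x640x3 uint8, red, green, blue; 480x640 float32, mm along the optical axis (not along the pixel's ray), 0 where there is no reading.
- camera_params(name): a dict with "camera_matrix" (3x3 intrinsics, pixels), "world_from_camera" (4x4, takes a point from camera to world coordinates). Camera axes: x right, y down, z forward; pixel columns grow to the right and rows downward; lengths in mm; the calibration is good to about 2 mm. A picture is of the moment at which its call begins. camera_params takes no time and is no camera call.
- order.sign_off(): hands the job in; it is judged then, once.
The state is a dict: "clock": time; "qpos": joint angles; "qvel": joint speeds; "joint_efforts": joint torques, N m; "eef_pos": TCP position; "tcp_rot": TCP orientation; "contact_force": force on the tool from outside, world axes, zero at the start; "wrist_torque": the same for the moment, N m; "opening": opening from 0.0 (shut) to 1.0 (fully open); "grasp_force": force on a finger pad.
Only numpy, scipy, OpenCV 4.12 (cv2) and the standard library are available. Lean on these libraries where they do the work, as an engineer would, in place of code of your own. Each camera call takes 0.05 s, during which the arm holds its last target. There are 200 camera calls.

TASK

The rack of mounted specimens is about to be carried to the polisher. Close up the row so that all four mounts stand upright inside the lane, and push the gate fully shut across its mouth until the spring catch snaps in behind it. Leave the other things on the bench where they are.

Things in the scene. Friction and masses are not known exactly. Their poses are not given: they have to be found in the camera images.
- rack: aluminium carrying rack, fixed to the bench; one lane between black walls. Origin on the bench below the lane's mouth, in the gate's plane; +x along the lane to the back stop, z up. In mm: floor z 14; lane x 3 to 127, y -17 to 17, walls to z 26; sill in front x -34 to 0, y -35 to 99, z 14; stop post y -35 to -25, x -10 to 10, to z 36; carrying handles at the sides to y +-49, z 25
- lane_back (a point): centre of the face of the black stop at the lane's far end, on the lane's floor (rack x 127 mm, z 14 mm). Closed up against it, the four mounts fill 120 of the 125 mm behind the gate
- gate (a joint): steel gate: plate 44 wide, 4 thick (rack x -2 to 2), z 14 to 40 mm, sliding in rack -y across the mouth. 0 = fully open (centre at rack y 56 mm), grows as it shuts, 0.058 m = hard stop, safe to push against. Drags with about 5 N and stays where left; from 0.034 m on the catch adds up to about 4 N, then snaps in behind the gate's lug past about 0.055 m; then the gate cannot slide back
- gate_grip (a point): centre of the red ribbed grip on top of the gate: block 24 mm along rack x, 14 mm along rack y, 28 mm high (42 to 70 mm above the bench). Push its +y side (rack frame) to shut the gate
- catch (a joint): brass spring catch: lever on a pivot on the sill in front of the gate (rack x -12, y 89 mm), nose at rack y 24 to 40 mm, top 29 mm above the bench. Angle in rad: 0 = at rest, nose in; about 0.07 while the gate's lug pushes it aside; springs back to 0 by itself, behind the lug once the gate is shut
- mount_a: mounted specimen: upright green plastic cylinder, 30 mm across, 22 mm high, about 40 g, polished face on top. Origin at the centre of its underside. One of four loose in a row in the lane, in any order, with gaps; the outermost stands across the gate's path, 13 to 23 mm of it in front of the gate's plane
- mount_b: mounted specimen: upright black plastic cylinder, 30 mm across, 19 mm high, about 40 g, polished face on top. Origin at the centre of its underside. One of four loose in a row in the lane, in any order, with gaps; the outermost stands across the gate's path, 13 to 23 mm of it in front of the gate's plane
- mount_c: mounted specimen: upright black plastic cylinder, 30 mm across, 16 mm high, about 40 g, polished face on top. Origin at the centre of its underside. One of four loose in a row in the lane, in any order, with gaps; the outermost stands across the gate's path, 13 to 23 mm of it in front of the gate's plane
- mount_d: mounted specimen: upright green plastic cylinder, 30 mm across, 22 mm high, about 40 g, polished face on top. Origin at the centre of its underside. One of four loose in a row in the lane, in any order, with gaps; the outermost stands across the gate's path, 13 to 23 mm of it in front of the gate's plane
- petri_dish: small white open dish with offcuts in it, 59 mm across, 15 mm high, on the bench to the right of the rack; origin at the centre of its underside. Leave it alone
- marker: white marker pen with blue cap, 132 mm long, 18 mm thick, lying on the bench to the left of the rack, beside the red log book; origin at the centre of its underside. Leave it alone
- scriber: thin steel scriber, 128 mm long, 9 mm thick, lying behind the rack; origin at the centre of its underside. Leave it alone
Not all that is in view belongs to the job. What is shaped like the mount_c but yellow is not meant.

How it is judged:
By the outcome, as a careful person would: the job done as asked, in the order asked, and still so for the second after the job is handed in, with the robot touching nothing.
It also fails if it takes over 32 s, if anything falls off the work surface, if the arm or the gripper's body presses on something with over 40 N, if the wrist force passes 120 N, or if a joint passes its speed limit or range.

## Working session

There is one attempt and no reset: what is moved stays moved. The work goes in short steps, Python scripts to look and compute and a tool call to move; the robot and the scene stay as the last step left them, time stands still between calls to the robot, and variables do not carry over. Pictures are saved under pics/ and viewed, at most 13 in all, crops included, and the job is handed in when it is done.

Besides the shell and the picture viewer there is one more tool, called as name([rows], argument=value, ...), one row to a line, values as JSON. move_arm: Moves the arm, as the interface text tells. Its arguments: {"type":"object","properties":{"motion":{"type":"array","items":{"type":"array","items":{"type":"number"}}},"grip_force":{"type":"number"}},"required":["motion"]}

```bash
mkdir -p pics
python3 - <<'E'
from rig import *
import cv2,numpy as np
for n in("top","side"):
    p,d=grab_frame(n); cv2.imwrite(f"pics/{n}0.png",p[:,:,::-1]); np.savez(f"{n}0.npz",p=p,d=d)
    c=camera_params(n); print(n,c["camera_matrix"],c["world_from_camera"].round(3))
s=sensors.sense(); print(s)
E
```

```text
top [[446.20761248   0.         318.35111427]
 [  0.         446.20761248 239.24000057]
 [  0.           0.           1.        ]] [[-1.10000e-02 -9.80000e-01  2.01000e-01  4.00932e+02]
 [-1.00000e+00  1.10000e-02 -1.00000e-03 -2.41022e+02]
 [-1.00000e-03 -2.01000e-01 -9.80000e-01  9.30647e+02]
 [ 0.00000e+00  0.00000e+00  0.00000e+00  1.00000e+00]]
side [[624.35819893   0.         324.55309618]
 [  0.         624.35819893 240.62595071]
 [  0.           0.           1.        ]] [[-8.31000e-01 -3.54000e-01  4.30000e-01  1.68921e+02]
 [-5.57000e-01  5.56000e-01 -6.17000e-01  3.55424e+02]
 [-2.00000e-02 -7.52000e-01 -6.59000e-01  7.14048e+02]
 [ 0.00000e+00  0.00000e+00  0.00000e+00  1.00000e+00]]
{'clock': 0.1, 'qpos': array([-1.16437216e+00,  3.53605493e-01,  1.63408083e+00, -2.21645734e-05,
        1.15523297e+00, -2.41208362e-03]), 'qvel': array([ 1.15916085e-04, -1.28554920e-03, -9.33657224e-05,  8.79445831e-06,
        6.61252902e-04,  1.56845471e-03]), 'joint_efforts': array([ 4.13147909e-04, -6.06356192e+01, -3.42819142e+01,  5.20839819e-05,
        3.98034404e-03, -2.46974643e-06]), 'eef_pos': array([ 248.27120739, -573.07970471,  230.61113996]), 'tcp_rot': array([-3.14026597e+00,  1.70662087e-05,  4.08845226e-01]), 'contact_force': array([-0.03961386, -0.18687988, -0.39521246]), 'wrist_torque': array([ 0.0283321 , -0.02851813, -0.02534216]), 'grasp_force': 0.0, 'opening': 1.001595330060212}
```

View pics/top0.png

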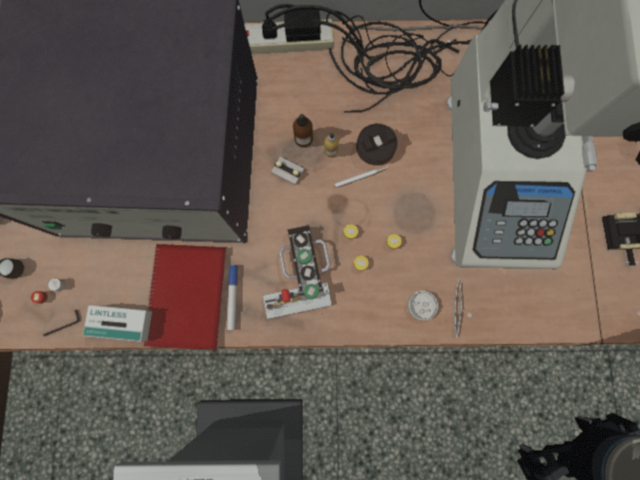

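View pics/side0.png

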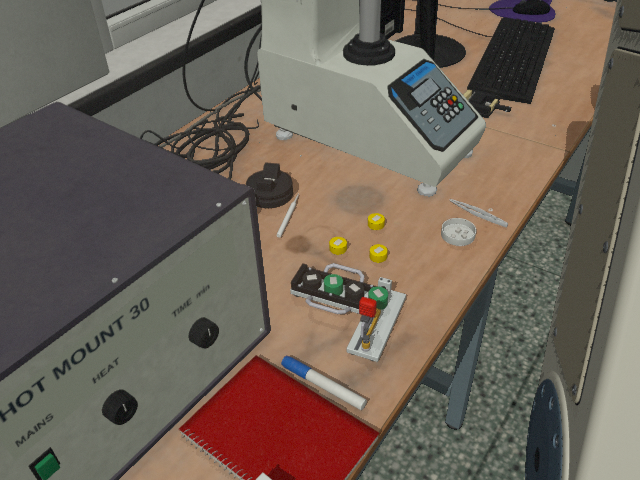

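The top view shows the rack near (300,270), with its mouth toward the robot. The red grip is at (285,295), the outermost green mount at (311,291), and the marker at (232,297). The side view shows the grip at (368,307). Next I'll measure the rack pose and view enlarged crops.

```bash
cat > h.py <<'E'
from rig import *
import cv2,numpy as np
def ray(n,u,v,z):
    c=camera_params(n);K=c["camera_matrix"];T=c["world_from_camera"]
    d=T[:3,:3]@np.linalg.solve(K,[u,v,1.]);o=T[:3,3];return o+d*(z-o[2])/d[2]
def tri(a,b):
    A=np.zeros((3,3));r=np.zeros(3)
    for n,(u,v) in(("top",a),("side",b)):
        p=ray(n,u,v,0);o=camera_params(n)["world_from_camera"][:3,3];d=(p-o)/np.linalg.norm(p-o)
        M=np.eye(3)-np.outer(d,d);A+=M;r+=M@o
    return np.linalg.solve(A,r)
def blobs(p,kind,x0,y0,x1,y1,mina=8):
    h=cv2.cvtColor(p,cv2.COLOR_RGB2HSV);H,S,V=h[...,0],h[...,1],h[...,2]
    m={"red":((H<8)|(H>172))&(S>150)&(V>70),"green":(H>65)&(H<95)&(S>90)&(V>50),"white":(S<40)&(V>150)}[kind].astype(np.uint8)
    k=np.zeros_like(m);k[y0:y1,x0:x1]=1
    n,l,s,c=cv2.connectedComponentsWithStats(m*k)
    return [(c[i].round(1),s[i]) for i in range(1,n) if s[i][4]>=mina]
E
python3 - <<'E'
from h import *
R={"top":(245,215,345,325),"side":(275,250,420,370)}
for n,(a,b,c,d) in R.items():
    p=np.load(n+"0.npz")["p"]
    cv2.imwrite(f"pics/{n}z.png",cv2.resize(p[b:d,a:c,::-1],None,fx=5.4 if n=="top" else 5,fy=5.4 if n=="top" else 5,interpolation=cv2.INTER_CUBIC))
    for k in("red","green","white"):
        for ce,s in blobs(p,k,a,b,c,d): print(n,k,ce,s)
E
```

```text
top red [285.2 295.3] [282 290   8  12  71]
top green [300.4 252.1] [298 250   7   7  13]
top green [305.4 259.2] [299 256  12   7  28]
top green [311.1 291.3] [305 285  13  13  41]
top white [300.2 238.8] [297 236   7   7  27]
top white [306.7 247.5] [304 247   6   2  11]
top white [281.6 263.4] [280 252   5  23  34]
top white [303.4 255.5] [301 253   6   6  23]
top white [326.3 266.6] [323 263   6   8  11]
top white [307.3 272.2] [305 269   5   7  27]
top white [311.7 281.7] [307 280  10   4  34]
top white [325.2 287.3] [323 284   5   7  21]
top white [293.7 290.2] [290 289   8   4  27]
top white [310.5 291. ] [308 288   6   7  29]
top white [270.2 296.5] [263 292  18  16  97]
top white [299.1 306.5] [266 294  65  24 603]
side red [367.  306.7] [359 297  18  20 289]
side green [332.9 284.5] [324 275  19  20 256]
side green [378.7 294.6] [369 287  19  19 186]
side white [377.3 250.6] [374 250   8   3  15]
side white [345.6 269.5] [324 263  40  19 143]
side white [311.2 276.8] [307 275  10   5  38]
side white [332.8 280.1] [330 277   7   7  46]
side white [384.5 282.3] [378 277  14  14  89]
side white [321.8 286.6] [319 282   5   9  24]
side white [353.9 287. ] [349 284  11   7  40]
side white [298.9 292.8] [290 289  20   9  43]
side white [377.8 292.7] [373 289  10   8  46]
side white [342.4 293.6] [340 291   5   6  14]
side white [378.  328.8] [ 347  290   59   71 1229]
side white [366.1 294.7] [364 292   4   6  14]
side white [330.3 302.4] [313 296  35  13 108]
side white [325.1 307.3] [306 299  40  14 125]
side white [354.7 309.6] [350 307   9   6  30]
```

View pics/topz.png

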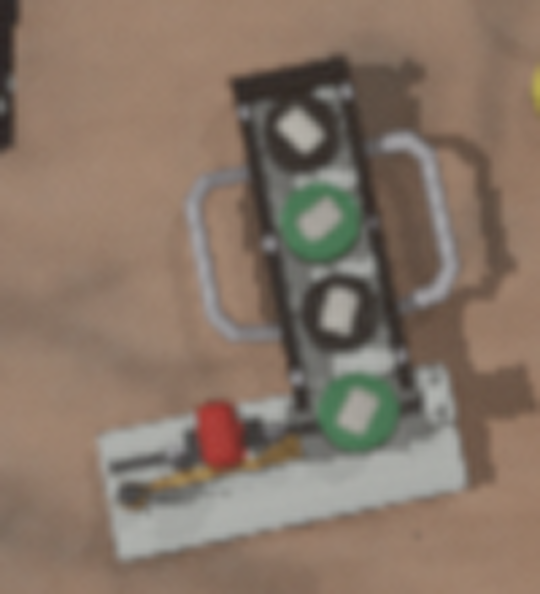

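View pics/sidez.png

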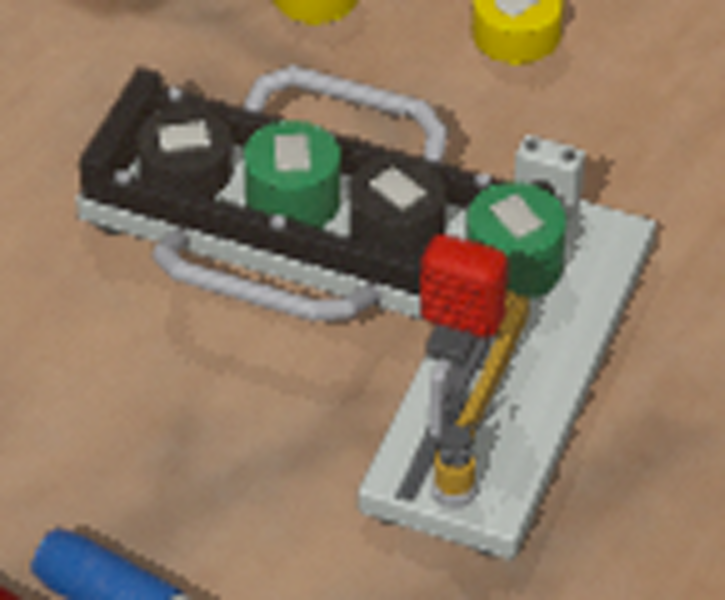

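The crops show an order of black, green, black, green (outermost). The gate is open with its grip at y+, the catch in front of it, and the stop post on the right. The sill corners in the top image are about (263.5,295.9), (267.2,318.3), (331.3,305.2) and (328.3,284.4).

```bash
cat >> h.py <<'E'
def rows(target,yaw,cur=None,cyaw=None):
    s=sensors.sense();p=s["eef_pos"] if cur is None else np.array(cur);y=s["tcp_rot"][2] if cyaw is None else cyaw
    d=(np.array(target)-p)/1000;c,q=np.cos(y),np.sin(y)
    return dict(turn_z=round(-(yaw-y),3),shift=np.round([c*d[0]+q*d[1],q*d[0]-c*d[1],-d[2]],4))
E
python3 - <<'E'
from h import *
px=[(263.5,295.9),(267.2,318.3),(331.3,305.2),(328.3,284.4)]
rk=np.array([(0,99),(-34,99),(-34,-35),(0,-35.)])
W=np.array([ray("top",u,v,14)[:2] for u,v in px])
a,b=rk-rk.mean(0),W-W.mean(0);phi=np.arctan2((a[:,0]*b[:,1]-a[:,1]*b[:,0]).sum(),(a*b).sum())
R=np.array([[np.cos(phi),-np.sin(phi)],[np.sin(phi),np.cos(phi)]]);o=W.mean(0)-R@rk.mean(0)
print("phi",phi,"o",o,"res",(W-(rk@R.T+o)).round(1).tolist())
f=lambda P:np.r_[(R.T@(P[:2]-o)),P[2]].round(1)
for n,a,b in(("outer",(310.5,291),(377.8,292.7)),("m3",(307.3,272.2),(353.9,287)),("m2",(303.4,255.5),(332.8,280.1)),("m1",(300.2,238.8),(311.2,276.8))):
    print(n,f(tri(a,b)))
print("grip top",f(ray("top",285.2,295.3,66)),f(tri((285.2,295.3),(367,306.7))))
w=lambda x,y,z:np.r_[R@[x,y]+o,z]
yaw=phi+np.pi/2;c0=[248.442,-573.502,231.281]
print("yaw",yaw)
for t in[(-60,0,90),(-60,0,22)]: print(t,w(*t),rows(w(*t),yaw,c0,.4088))
E
```

```text
phi 0.17438989674034927 o [ 483.17424623 -226.90623399] res [[5.8, 0.9], [-5.9, -1.3], [-4.4, 0.5], [4.5, 0.0]]
outer [-4.2  2.5 35.2]
m3 [34.6  2.  31.7]
m2 [69.1  3.6 34.8]
m1 [105.8   3.9  28.3]
grip top [-5.8 51.9 66. ] [-5.3 52.5 54.7]
yaw 1.7451862235352458
(-60, 0, 90) [ 424.08429146 -237.31667321   90.        ] {'turn_z': np.float64(-1.336), 'shift': array([ 0.2948, -0.2387,  0.1413])}
(-60, 0, 22) [ 424.08429146 -237.31667321   22.        ] {'turn_z': np.float64(-1.336), 'shift': array([ 0.2948, -0.2387,  0.2093])}
```

The sill plate reads deeper than stated because it also runs behind the gate plane. I'll anchor on its front edge instead, which the grip and mounts agree with. That shifts the rack origin by about (-5.3, +2) in rack axes, with phi about 0.182.

```bash
cat >> h.py <<'E'
PHI=0.182
O=np.array([483.17,-226.91])+np.array([[np.cos(PHI),-np.sin(PHI)],[np.sin(PHI),np.cos(PHI)]])@[-5.3,2]
def w(x,y,z): c,s=np.cos(PHI),np.sin(PHI); return np.r_[O+[c*x-s*y,s*x+c*y],z]
def rk(P): c,s=np.cos(PHI),np.sin(PHI); d=np.array(P[:2])-O; return np.array([c*d[0]+s*d[1],-s*d[0]+c*d[1],P[2]]).round(1)
YAW=PHI+np.pi/2
E
python3 -c "
from h import *
for t in[(-65,0,130),(-65,0,22)]:print(w(*t),rows(w(*t),YAW,[248.442,-573.502,231.281],.4088))"
```

```text
[ 413.66910446 -237.66711484  130.        ] {'turn_z': -1.344, 'shift': array([ 0.2851, -0.2425,  0.1013])}
[ 413.66910446 -237.66711484   22.        ] {'turn_z': -1.344, 'shift': array([ 0.2851, -0.2425,  0.2093])}
```

The manual's scale: shifts go in shares of 40 cm and turns go in shares of pi rad. Converting my numbers, 0.285 m is 0.7125, -0.2425 m is -0.6063, -1.344 rad is -0.4278.

move_arm([
  [0,0,-0.0535,0.09,-0.075,0.0325,0],
  [0,0,-0.107,0.1775,-0.15,0.0625,0],
  [0,0,-0.1604,0.2675,-0.2275,0.095,0],
  [0,0,-0.2139,0.3575,-0.3025,0.1275,0],
  [0,0,-0.2674,0.445,-0.38,0.1575,0],
  [0,0,-0.3209,0.535,-0.455,0.19,0],
  [0,0,-0.3743,0.625,-0.53,0.2225,0],
  [0,0,-0.4278,0.7125,-0.6063,0.2525,0],
], grip_force=40)

```text
clock: 1.1
eef_pos: [414.0, -236.3, 129.8]
tcp_rot: [-3.142, -0.0, 1.758]
contact_force: [-0.1, -0.8, -0.0]
opening: -0.0
grasp_force: 0.0
```

Run:
```python
from h import *
s=sensors.sense();print(s["clock"],s["eef_pos"],s["tcp_rot"],rk(s["eef_pos"]),s["opening"],s["contact_force"])
print(rows(w(-65,0,22),YAW))
p,d=grab_frame("side");cv2.imwrite("pics/s1.png",p[150:390,240:560,::-1].repeat(2,0).repeat(2,1))
```

```text
1.1 [ 413.96205066 -236.25448525  129.78687555] [-3.14154187e+00 -4.16233414e-05  1.75825052e+00] [-64.5   1.3 129.8] -0.00021478952164431447 [-0.05803473 -0.75837414 -0.0207542 ]
{'turn_z': np.float64(0.005), 'shift': array([-0.0013, -0.0006,  0.1078])}
```

View pics/s1.png

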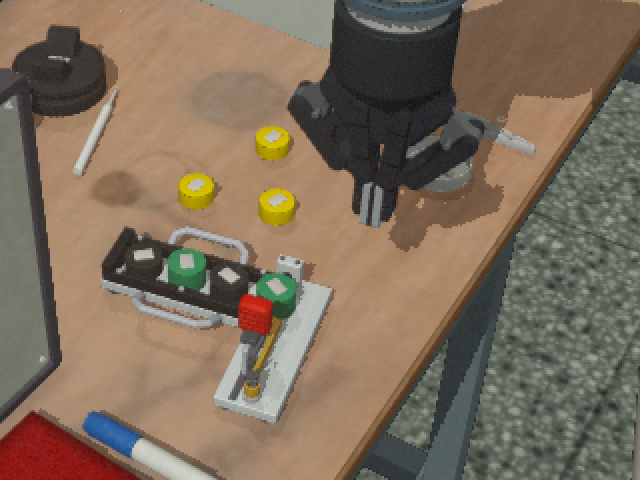

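The shut fingers point down in front of the rack, and nothing has been disturbed. Tool y is rack +x and tool x is rack +y. I'll lower and approach.

To row units: 0.108 m is 0.27, 0.08 m is 0.2.

move_arm([
  [0,0,0,0,0,0.1,0],
  [0,0,0,0,0,0.2,0],
  [0,0,0,0,0,0.27,0],
  [0,0,0,0,0.025,0.27,0],
  [0,0,0,0,0.05,0.27,0],
  [0,0,0,0,0.075,0.27,0],
  [0,0,0,0,0.09,0.27,0],
])

```text
clock: 2.02
eef_pos: [450.6, -231.4, 23.3]
tcp_rot: [3.14, 0.001, 1.753]
contact_force: [0.3, 0.7, -0.9]
opening: 0.001
grasp_force: 0.0
```

Run:
```python
from h import *
s=sensors.sense();print(rk(s["eef_pos"]),s["contact_force"])
p,d=grab_frame("side");cv2.imwrite("pics/s2.png",p[220:370,270:470,::-1].repeat(3,0).repeat(3,1))
```

```text
[-27.6  -0.5  23.3] [ 0.26320733  0.71530613 -0.87631167]
```

View pics/s2.png

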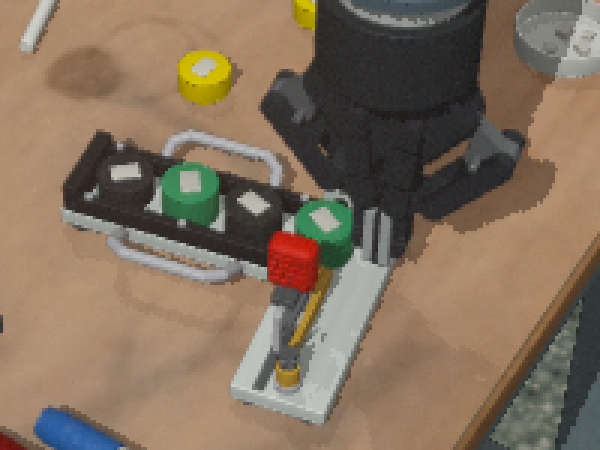

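The finger tips are at the sill centreline, just in front of the outer green mount. I'll push in gently.

To row units: 0.018 m is 0.045, 0.017 m is 0.0425.

move_arm([
  [0,0,0,0,0.0075,0,0],
  [0,0,0,0,0.015,0,0],
  [0,0,0,0,0.0225,0,0],
  [0,0,0,0,0.03,0,0],
  [0,0,0,0,0.0375,0,0],
  [0,0,0,0,0.0425,0,0],
  [0,0,0,0,0.045,0,0],
])

```text
clock: 2.95
eef_pos: [466.7, -227.9, 22.2]
tcp_rot: [-3.141, -0.0, 1.753]
contact_force: [-0.7, -0.4, 0.2]
opening: 0.0
grasp_force: 0.4
```

```bash
cat > look.py <<'E'
from h import *
s=sensors.sense();print(s["clock"],rk(s["eef_pos"]),s["contact_force"].round(1))
a,_=grab_frame("top");b,_=grab_frame("side")
for n,p,r in(("top",a,(285,225,340,305)),("side",b,(295,265,410,330))):
    for ce,st in blobs(p,"green",*r): print(n,ce,st)
    for ce,st in blobs(p,"red",*r): print(n,"red",ce,st)
import sys;cv2.imwrite(f"pics/{sys.argv[1]}.png",b[220:370,270:470,::-1].repeat(3,0).repeat(3,1))
E
python3 look.py s3
```

```text
2.95 [-11.1   0.   22.2] [-0.7 -0.4  0.2]
side [331.3 284.2] [322 274  19  21 257]
side [367.7 291.3] [359 284  19  17 172]
side red [367.1 306.6] [359 297  17  20 288]
```

To row units: 0.006 m is 0.015, 0.0045 m is 0.0113.

move_arm([
  [0,0,0,0,0.0038,0,0],
  [0,0,0,0,0.0075,0,0],
  [0,0,0,0,0.0113,0,0],
  [0,0,0,0,0.015,0,0],
  [0,0,0,0,0.015,0,0],
])

```text
clock: 3.68
eef_pos: [472.7, -226.8, 22.3]
tcp_rot: [3.142, 0.0, 1.753]
contact_force: [-0.4, -0.5, -0.6]
opening: -0.001
grasp_force: 0.2
```

```bash
python3 look.py s4
```

```text
3.675 [-5.  -0.  22.3] [-0.4 -0.5 -0.6]
side [327.8 283.3] [319 273  19  21 262]
side [362.8 291.2] [355 283  18  18 194]
side red [367.1 306.6] [359 297  18  20 290]
```

View pics/s4.png

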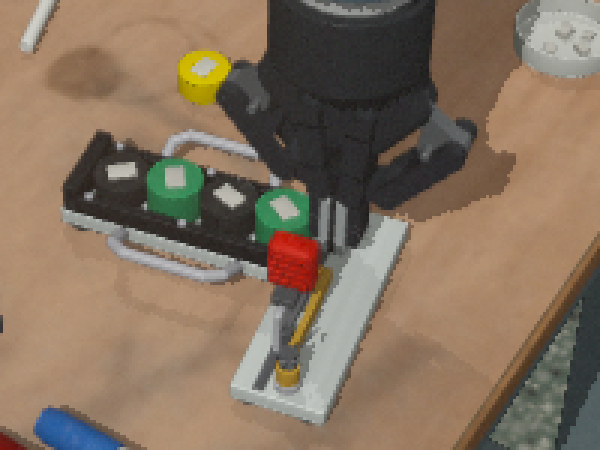

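All four are upright and closing up, with the front green mount almost inside. I'll continue in small steps until the force rises.

To row units: 0.002 m is 0.005, 0.001 m is 0.0025.

move_arm([
  [0,0,0,0,0.0025,0,0],
  [0,0,0,0,0.005,0,0],
  [0,0,0,0,0.005,0,0],
])

```text
clock: 4.15
eef_pos: [473.4, -226.3, 22.1]
tcp_rot: [-3.139, -0.001, 1.753]
contact_force: [-5.9, -1.7, 3.7]
opening: -0.005
grasp_force: 3.0
```

To row units: 0.0015 m is 0.0038, 0.001 m is 0.0025.

move_arm([
  [0,0,0,0,0.0025,0,0],
  [0,0,0,0,0.0038,0,0],
  [0,0,0,0,0.0038,0,0],
])

```text
clock: 4.53
eef_pos: [473.6, -225.9, 22.0]
tcp_rot: [-3.137, -0.002, 1.753]
contact_force: [-9.7, -3.4, 6.2]
opening: -0.0
grasp_force: 5.3
```

```bash
python3 look.py s5
```

```text
4.525 [-3.9  0.7 22. ] [-9.7 -3.4  6.2]
side [327.7 283.1] [319 273  19  21 257]
side [362.4 291.2] [355 283  17  18 182]
side red [367.1 306.7] [359 297  17  20 287]
```

The force reached 10 N with no further motion, so the row is solid against the stop. I'll back off, rise and check.

To row units: -0.12 m is -0.3, -0.085 m is -0.2125.

move_arm([
  [0,0,0,0,-0.015,0,0],
  [0,0,0,0,-0.05,0,0],
  [0,0,0,0,-0.1125,0,0],
  [0,0,0,0,-0.175,-0.075,0],
  [0,0,0,0,-0.2125,-0.2,0],
  [0,0,0,0,-0.2125,-0.3,0],
  [0,0,0,0,-0.2125,-0.3,0],
])

```text
clock: 5.5
eef_pos: [393.7, -242.9, 145.1]
tcp_rot: [3.137, 0.004, 1.752]
contact_force: [0.8, -0.1, -0.8]
opening: -0.001
grasp_force: 0.0
```

Run:
```python
from h import *
a,_=grab_frame("top");b,_=grab_frame("side")
s=sensors.sense();print(s["clock"],rk(s["eef_pos"]),s["tcp_rot"])
for p,n,r in((a,"top",(285,225,340,305)),(b,"side",(295,265,410,330))):
  for k in("green","white"):
    for ce,st in blobs(p,k,*r):print(n,k,ce,st)
for t in((0,90,142),(0,90,48)):print(rows(w(*t),YAW))
cv2.imwrite("pics/s6.png",np.hstack([cv2.resize(a[225:315,255:345,::-1],(400,400),interpolation=2),cv2.resize(b[250:350,290:390,::-1],(400,400),interpolation=2)]))
```

```text
5.6 [-86.9  -0.  142.3] [3.14073251e+00 6.37280163e-04 1.75253820e+00]
top green [300.2 247.1] [297 245   8   7  19]
top green [305.1 254.2] [298 246  12  13  38]
top green [312.4 277.9] [307 274   9   9  19]
top white [300.2 237.7] [297 235   7   6  26]
top white [302.9 251.4] [300 249   7   6  26]
top white [306.1 265.7] [304 263   5   7  26]
top white [326.3 266.6] [323 263   6   8  11]
top white [309.3 278.7] [308 277   4   4  10]
top white [325.2 287. ] [323 284   5   6  20]
top white [297.7 302.6] [294 300  10   5  31]
side green [327.7 283.2] [319 273  19  21 255]
side green [363.5 291.3] [355 283  20  18 199]
side white [346.1 269.8] [324 265  40  17 142]
side white [310.1 276.3] [306 274   9   5  37]
side white [327.8 278.5] [325 275   7   7  40]
side white [388.8 305.1] [374 277  32  53 779]
side white [346.  284.8] [342 281   9   8  40]
side white [364.3 289. ] [360 286   9   7  43]
side white [301.2 294.2] [295 291  15   7  52]
side white [329.  302.3] [312 296  36  13 134]
side white [324.8 307.3] [306 299  40  15 137]
side white [354.6 309.6] [350 307   9   6  31]
side white [359.8 325.6] [356 322   8   8  45]
{'turn_z': np.float64(-0.0), 'shift': array([0.0901, 0.0868, 0.0003])}
{'turn_z': np.float64(-0.0), 'shift': array([0.0901, 0.0868, 0.0943])}
```

View pics/s6.png

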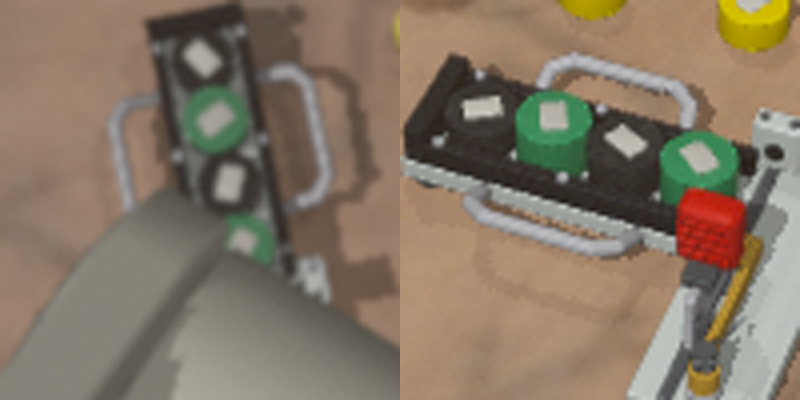

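The row is closed up, all four mounts are upright, and the gate slot in front of the outer mount is clear. Now I'll move to the grip's +y side.

To row units: 0.092 m is 0.23, 0.091 m is 0.2275.

move_arm([
  [0,0,0,0.075,0.0725,0,0],
  [0,0,0,0.15,0.145,0,0],
  [0,0,0,0.2275,0.2175,0,0],
  [0,0,0,0.2275,0.2175,0.0875,0],
  [0,0,0,0.2275,0.2175,0.175,0],
  [0,0,0,0.2275,0.2175,0.23,0],
  [0,0,0,0.2275,0.2175,0.23,0],
])

```text
clock: 6.48
eef_pos: [459.1, -135.5, 47.6]
tcp_rot: [-3.136, -0.003, 1.753]
contact_force: [-0.2, 0.0, -0.1]
opening: 0.002
grasp_force: 0.0
```

To row units: -0.03 m is -0.075, -0.024 m is -0.06.

move_arm([
  [0,0,0,-0.015,0,0,0],
  [0,0,0,-0.03,0,0,0],
  [0,0,0,-0.045,0,0,0],
  [0,0,0,-0.06,0,0,0],
  [0,0,0,-0.075,0,0,0],
  [0,0,0,-0.075,0,0,0],
])

```text
clock: 7.22
eef_pos: [467.1, -166.3, 50.5]
tcp_rot: [3.141, 0.0, 1.752]
contact_force: [0.0, 0.5, 0.5]
opening: -0.002
grasp_force: 0.0
```

```bash
python3 look.py s7
```

```text
7.225 [ 0.5 60.6 50.5] [0.  0.5 0.5]
top [302.1 247. ] [298 245  12   6  24]
side [326.6 284.5] [319 273  18  21 220]
side red [376.1 307.6] [374 302   4  11  18]
```

View pics/s7.png

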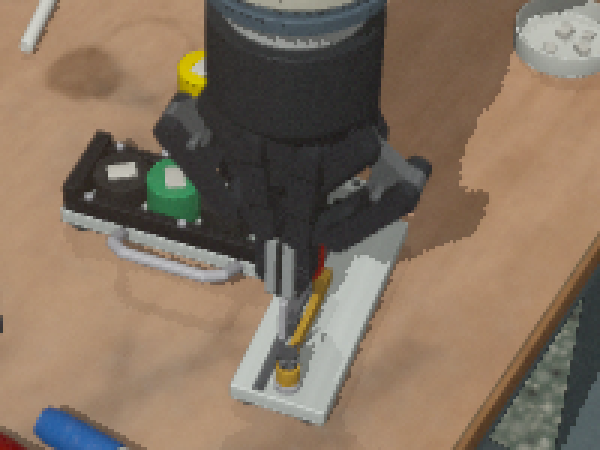

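The fingers are right beside the grip with no contact yet, and the visible red edge hasn't moved. I'll continue while watching the force.

To row units: -0.012 m is -0.03, -0.009 m is -0.0225.

move_arm([
  [0,0,0,-0.0075,-0.0025,0,0],
  [0,0,0,-0.015,-0.0075,0,0],
  [0,0,0,-0.0225,-0.0075,0,0],
  [0,0,0,-0.03,-0.0075,0,0],
])

```text
clock: 7.82
eef_pos: [466.4, -177.8, 50.4]
tcp_rot: [3.141, -0.001, 1.753]
contact_force: [1.3, 6.2, 1.8]
opening: -0.0
grasp_force: 2.5
```

To row units: -0.012 m is -0.03, -0.009 m is -0.0225.

move_arm([
  [0,0,0,-0.0075,0,0,0],
  [0,0,0,-0.015,0,0,0],
  [0,0,0,-0.0225,0,0,0],
  [0,0,0,-0.03,0,0,0],
])

```text
clock: 8.32
eef_pos: [468.5, -189.2, 50.3]
tcp_rot: [3.141, -0.001, 1.752]
contact_force: [2.3, 9.0, 2.9]
opening: 0.003
grasp_force: 4.0
```

```bash
python3 look.py s8
```

```text
8.325 [-2.3 37.7 50.3] [2.3 9.  2.9]
side [327.8 283.3] [319 273  19  21 264]
side [358.3 293.1] [355 284   8  18 116]
```

View pics/s8.png

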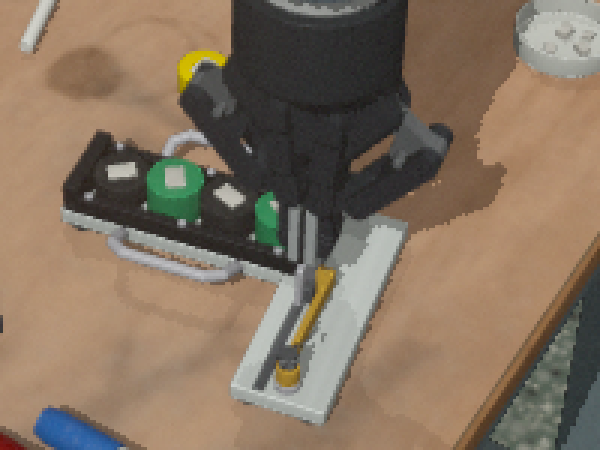

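The gate is sliding and the mounts are steady. I'll keep pushing to the hard stop.

To row units: -0.024 m is -0.06, -0.02 m is -0.05.

move_arm([
  [0,0,0,-0.01,0,0,0],
  [0,0,0,-0.02,0,0,0],
  [0,0,0,-0.03,0,0,0],
  [0,0,0,-0.04,0,0,0],
  [0,0,0,-0.05,0,0,0],
  [0,0,0,-0.06,0,0,0],
])

```text
clock: 9.18
eef_pos: [472.4, -211.2, 50.3]
tcp_rot: [-3.141, -0.004, 1.751]
contact_force: [4.2, 32.3, 13.4]
opening: 0.001
grasp_force: 15.6
```

To row units: -0.009 m is -0.0225, -0.006 m is -0.015.

move_arm([
  [0,0,0,-0.0075,0,0,0],
  [0,0,0,-0.015,0,0,0],
  [0,0,0,-0.0225,0,0,0],
  [0,0,0,-0.0225,0,0,0],
])

```text
clock: 9.68
eef_pos: [472.2, -212.2, 50.3]
tcp_rot: [-3.138, -0.017, 1.748]
contact_force: [6.7, 68.1, 28.2]
opening: 0.002
grasp_force: 32.8
```

```bash
python3 look.py s9
```

```text
9.675 [-2.8 14.4 50.3] [ 6.7 68.1 28.2]
side [327.8 283.3] [319 273  19  21 264]
side [362.9 294.3] [355 283  19  21 245]
```

The gate stalled firmly. The finger geometry puts the grip's centre at about -3, which is the hard stop. I'll back off, rise and verify.

move_arm([
  [0,0,0,0.0225,0,0,0],
  [0,0,0,0.05,0,0,0],
  [0,0,0,0.0875,0,0,0],
  [0,0,0,0.0875,-0.025,-0.125,0],
  [0,0,0,0.0875,-0.15,-0.225,0],
  [0,0,0,0.0875,-0.3,-0.225,0],
  [0,0,0,0,-0.4,-0.225,0],
  [0,0,0,-0.125,-0.4,-0.225,0],
])

```text
clock: 10.78
eef_pos: [323.0, -300.4, 140.4]
tcp_rot: [-3.141, -0.001, 1.752]
contact_force: [1.6, 1.0, 0.8]
opening: -0.002
grasp_force: 0.0
```

To row units: -0.2 m is -0.5, -0.18 m is -0.45.

move_arm([
  [0,0,0,-0.15,0,-0.075,0],
  [0,0,0,-0.3,0,-0.15,0],
  [0,0,0,-0.45,0,-0.15,0],
  [0,0,0,-0.5,0,-0.15,0],
  [0,0,0,-0.5,0,-0.15,0],
])

```text
clock: 11.4
eef_pos: [361.9, -498.5, 199.7]
tcp_rot: [-3.141, -0.0, 1.751]
contact_force: [-1.1, 0.1, -0.9]
opening: 0.003
grasp_force: 0.0
```

Run:
```python
from h import *
a,_=grab_frame("top");b,_=grab_frame("side")
s=sensors.sense();print(s["clock"],rk(s["eef_pos"]),s["contact_force"])
r0=tri((285.2,295.3),(367,306.7))
rt=blobs(a,"red",255,225,345,325);rs=blobs(b,"red",290,250,420,350)
print(rt,rs)
if rt and rs: r1=tri(rt[0][0],rs[0][0]);print("grip",rk(r0),rk(r1))
cv2.imwrite("pics/s10.png",np.hstack([cv2.resize(a[225:325,250:350,::-1],(400,400),interpolation=2),cv2.resize(b[260:360,300:400,::-1],(400,400),interpolation=2)]))
```

```text
11.5 [-163.  -244.8  199.6] [0.61389533 0.71326472 0.47532601]
[(array([311.5, 289.4]), array([308, 284,   8,  11,  66], dtype=int32))] [(array([379.2, 282.4]), array([371, 273,  17,  20, 277], dtype=int32))]
grip [ 0.4 50.5 54.7] [ 1.3 -2.2 54.7]
```

View pics/s10.png

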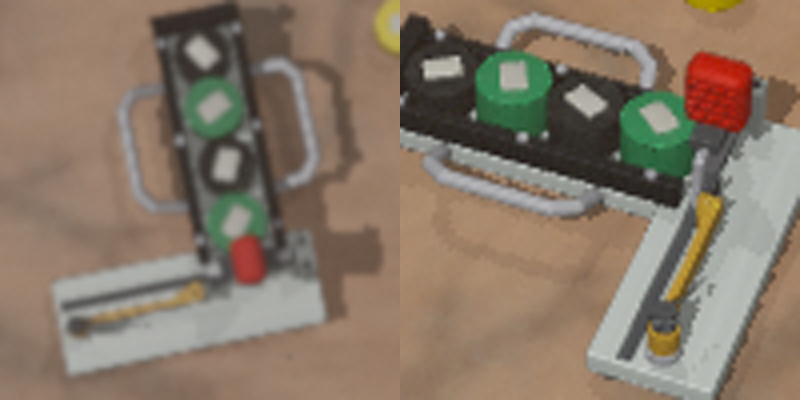

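The images show the gate shut: the grip is at rack y -2.2, and the hard stop is at -2. The catch lies at its rest angle behind the lug, with its nose at top pixel (300.7,297.5) as before. All four mounts are upright in the lane, and the arm is clear.

```bash
python3 -c "
from rig import order
print(order.sign_off())"
```

```text
the job is handed in; nothing more can be done
None
```

The row is closed up with all four mounts upright in the lane, the gate is shut to its hard stop with the catch back at its rest angle behind the lug, and the job was handed in at about 11.5 s.

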